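Line up a press cover plate with a drift pin and fit its bolt

ROBOT

A 6-joint arm with a two-finger parallel gripper is mounted at the origin on the work surface. World frame = base frame: x ahead of the robot, y to its left, z up, the work surface at z = 0. Lengths are in m, angles in rad, forces in N, time in s.
With the tool pointing down it reaches from about 0.375 to 0.75 m from the base axis. Payload 9 kg.
Tool frame: the origin (TCP) lies at the very end of the fingers, on their centre line; the grasp point (between the pads) lies 19 mm behind it; z points along the fingers, y is the line along which they close (so a half turn about z gives the same grasp; the last joint's range is limited). The gripper opens to 85 mm and grips with 20 to 120 N. Pads are 22 mm wide; open, the fingers measure 114 mm over their backs; the gripper's body (76 mm by 85 mm) begins 54 mm behind the grasp point. The pads swing forward as they close: fully open they stand 13 mm farther back than shut.
Start: joints at [0.998, 0.104, 0.097, 1.564, 0, 1.353], TCP at [0.208, 0.563, 0.231] pointing down, gripper open.
Joint ranges: [-2.99, 2.99], [-0.84, 1.86], [-1.1, 1.16], [-1.84, 2.11], [-1.51, 1.56], [-3.14, 3.14]. Speed limits (rad/s): [2.22, 2.22, 2.57, 3.14, 3.14, 3.14].

INTERFACE

Orientations are given as a unit quaternion [w, x, y, z].
In Python, from workcell import ctrl gives the robot as it stands.
- The arm moves only by the tool jog_arm, never from a script. Its argument "increments" is a list of rows, each a list of 5 numbers: the shift along the world's x, y, z each as a share of 200 mm, from -1 to 1, then the turn about the world's z as a share of 120 degrees, from -1 to 1, then the finger opening in mm, from 0 to 85.4. In form: [[tx, ty, tz, yaw, grip], ...]. A call has 1 to 8 rows; each row is the pose to reach, as a shift and turn from the pose commanded when the call began; what a row does not reach only later rows make up. A row lasts 1/8 s, in which the tool goes at most 62.5 mm and 10.7 degrees, less where a joint would pass 70% of its speed; a pose out of reach is approached as far as the arm can. A call with a number of a shift or a turn outside -1 to 1 is refused whole. A call with a gripper value outside its range is refused whole. The fingers move at their own pace and stop on an object; the grip force is fixed at half the most. Time passes only in rows, so rows that repeat a pose let the fingers close. It gives the time, the measured TCP pose, the force, the opening and the grip force at its end, in the units of the state.
- ctrl.observe(): the state, without advancing time (a new reading comes with each control period).
- ctrl.read_camera(name): name is "scene" or "top" or "wrist"; returns a dict with "color" (480x640x3 uint8, red, green, blue), "depth" (480x640 float32, m along the optical axis (not along the pixel's ray), 0 where there is no reading), "fx", "fy", "cx", "cy" (pixels), "rvec" (rotation vector, rad) and "tvec" (3), from world to camera coordinates, as OpenCV has them. Camera axes: x right, y down, z forward; pixel columns grow to the right and rows downward; lengths in m; the calibration is good to about 2 mm. A picture is of the moment at which its call begins.
- ctrl.job_done(): hands the job in; it is judged then, once.
The state is a dict: "time": time; "joints": joint angles; "qd": joint speeds; "joint_efforts": joint torques, N m; "eef_pos": TCP position; "eef_rot": TCP orientation; "force": force on the tool from outside, world axes, zero at the start; "torque": the same for the moment, N m; "opening": finger opening in m; "gripper_force": force on a finger pad.
Only numpy, scipy, OpenCV 4.12 (cv2) and the standard library are available. Lean on these libraries where they do the work, as an engineer would, in place of code of your own. Each camera call takes 0.05 s, during which the arm holds its last target. There are 200 camera calls.

TASK

The steel cover plate on the white press housing hangs on one bolt and has swung out of line, so its holes no longer match the housing's. Take the drift pin from the grey stand and drive it straight down, fully home, through the hole at the plate's free end so that its taper brings the plate into line (do not push the plate over with the gripper), and leave it standing there; then fit the bolt from the stand fully home in the middle hole. The flat-headed plug stays in the stand.

Things in the scene. Friction and masses are not known exactly. Their poses are not given: they have to be found in the camera images.
- housing: fixed white painted block, 96 mm (x) by 196 mm (y) by 45 mm high, standing on the bench; origin at the centre of its underside, z up. A row of three holes lies along its y axis: pivot bolt at y = -55 mm, middle hole at y = 0, end hole at y = +55 mm. The middle and end holes are 15 mm wide and blind, 37 mm deep from the housing's top face
- plate: steel cover plate 46 x 156 mm, 6 mm thick, on the housing (its top 51 mm above the bench), swings about a fitted cap bolt (24 mm head, 14 mm above the plate) with slight friction (0.5 N at the free end). Origin on the pivot axis, underside; y runs to the free end. In line when y is parallel to the housing's y; starts swung 0.045 to 0.062 rad anticlockwise from above (5 to 7 mm at the end hole)
- plate_end_hole (a point): centre of the hole at the plate's free end, at the plate's top face, 110 mm from the pivot; 15 mm diameter, through the 6 mm plate; takes the drift pin
- plate_mid_hole (a point): centre of the middle hole of the plate, at the plate's top face, 55 mm from the pivot; 14 mm diameter, through the 6 mm plate; takes the bolt
- housing_end_hole (a point): centre of the housing's end hole at the housing's top face (6 mm below the plate's top); 15 mm diameter
- housing_mid_hole (a point): centre of the housing's middle hole at the housing's top face (6 mm below the plate's top); 15 mm diameter
- stand: fixed grey plastic block, 64 mm (x) by 156 mm (y) by 45 mm high, origin at the centre of its underside; three 15 mm holes along its y axis, 50 mm apart. Drift pin, bolt and plug hang in them upright, in any order, their handle or head resting on the block's top face
- pin_handle (a point): centre of the drift pin's handle, half-way up, z up along the pin. Steel drift pin: smooth round handle 18 mm diameter, 50 mm long (the tallest thing in the stand); below it a 14 mm diameter shank 14 mm long, then a taper 24 mm long down to a 4 mm tip. The tip is 63 mm below this point
- pin_shoulder (a point): the underside of the drift pin's handle on its axis, 25 mm below the handle's centre; it rests on the plate when the pin is fully home
- bolt_head (a point): centre of the steel bolt's head, half-way up, z up along the bolt: knurled round head 24 mm diameter, 18 mm high, dark socket in its top; below it a 12 mm shank 30 mm long with a chamfered tip (tip 39 mm below this point)
- bolt_underhead (a point): the underside of the bolt's head on its axis, 9 mm below the head's centre; it rests on the plate when the bolt is fully home
- plug_head (a point): centre of the plug's head: flat white plastic disc 36 mm diameter, 6 mm thick, lying on the stand; not needed, stays there

How it is judged:
By the outcome, as a careful person would: the job done as asked, in the order asked, and still so for the second after the job is handed in, with the robot touching nothing.
It also fails if it takes over 58 s, if anything falls off the work surface, if the arm or the gripper's body presses on something with over 40 N, if the wrist force passes 120 N, or if a joint passes its speed limit or range.

## Working session

There is one attempt and no reset: what is moved stays moved. The work goes in short steps, Python scripts to look and compute and a tool call to move; the robot and the scene stay as the last step left them, time stands still between calls to the robot, and variables do not carry over. Pictures are saved under pics/ and viewed, at most 14 in all, crops included, and the job is handed in when it is done.

Besides the shell and the picture viewer there is one more tool, called by a JSON object that holds its "method" and its "body". jog_arm: Moves the arm, as the interface text tells. Its arguments: {"type":"object","properties":{"increments":{"type":"array","items":{"type":"array","items":{"type":"number"}}}},"required":["increments"]}

```bash
mkdir -p pics
cat > h.py <<'E'
import numpy as np, cv2
from workcell import ctrl
def cam(n):
    c=ctrl.read_camera(n); c['R']=cv2.Rodrigues(np.array(c['rvec'],float))[0]; c['t']=np.array(c['tvec'],float).ravel(); return c
def onplane(c,u,v,z):
    r=c['R'].T@np.array([(u-c['cx'])/c['fx'],(v-c['cy'])/c['fy'],1.]); o=-c['R'].T@c['t']
    return o+r*(z-o[2])/r[2]
def cloud(c):
    v,u=np.mgrid[:480,:640]; d=c['depth']
    P=np.stack([(u-c['cx'])/c['fx']*d,(v-c['cy'])/c['fy']*d,d],-1)
    W=(P-c['t'])@c['R']; W[d==0]=np.nan; return W
def proj(c,p):
    q=c['R']@np.array(p)+c['t']; return q[0]/q[2]*c['fx']+c['cx'],q[1]/q[2]*c['fy']+c['cy']
E
python3 - <<'E'
from h import *
for n in ['top','scene']:
    c=cam(n); cv2.imwrite(f'pics/{n}0.png',c['color'][:,:,::-1]); print(n,c['fx'],-c['R'].T@c['t'],c['R'][2])
    import pickle; pickle.dump(c,open(n+'.pkl','wb'))
print(ctrl.observe())
E
```

```text
top 558.2044850582024 [0.32458505 0.00264495 1.10479146] [ 0.18446792 -0.01884762 -0.9826578 ]
scene 473.8124630217708 [0.8536546  0.15790192 0.66543555] [-0.45452065 -0.21897783 -0.86340007]
{'time': 0.1, 'joints': array([ 9.98289096e-01,  1.04644767e-01,  9.65610860e-02,  1.56391057e+00,
       -4.02856683e-06,  1.35312989e+00]), 'qd': array([ 0.00097808, -0.00155383,  0.00226273,  0.00094156, -0.00028057,
        0.00117644]), 'joint_efforts': array([ 6.11778698e-03, -5.58213437e+01,  5.04716277e+01,  1.32077577e-02,
       -2.98859677e-04, -3.74414100e-08]), 'eef_pos': array([0.20827264, 0.5623744 , 0.23060479]), 'eef_rot': array([-2.28674021e-04,  1.76491022e-01,  9.84302068e-01, -5.53594273e-04]), 'force': array([-0.53749088, -0.25439736,  0.11100318]), 'torque': array([-0.0073344 , -0.00081551,  0.0316737 ]), 'gripper_force': 0.0, 'opening': 0.08556491533443233}
```

View pics/top0.png

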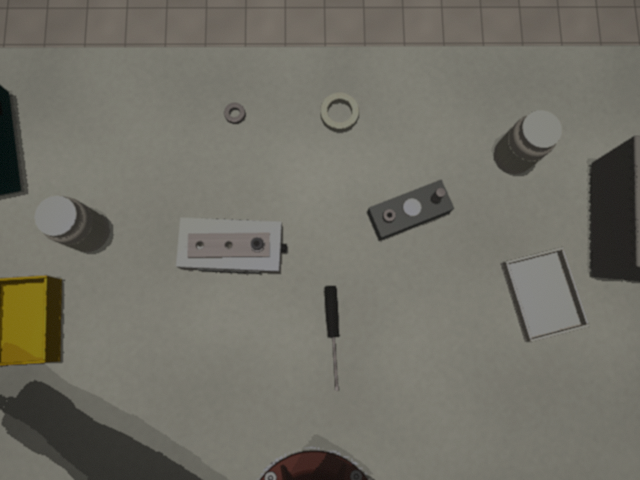

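The top view shows the housing at about (230,245) with the pivot at (258,243), middle hole (228,244) and end hole (199,244). In the stand, the bolt is at (389,215), the plug at (412,207) and the pin at (438,195). Next I'll enlarge these areas.

Run:
```python
from h import *; import pickle
c=pickle.load(open('top.pkl','rb')); s=pickle.load(open('scene.pkl','rb'))
I=c['color'][:,:,::-1]
a=cv2.resize(I[205:285,165:295],None,fx=5.8,fy=5.8,interpolation=cv2.INTER_CUBIC)[:300*2]
a=cv2.resize(I[210:280,170:290],(480,280),interpolation=cv2.INTER_CUBIC)
b=cv2.resize(I[170:250,360:460],(400,320),interpolation=cv2.INTER_CUBIC)
o=np.zeros((600,800,3),np.uint8); o[:280,:480]=a; o[280:600,:400]=b
sm=cv2.resize(s['color'][:,:,::-1],(400,300)); o[300:600,400:]=sm
cv2.imwrite('pics/comp.png',np.clip(o*1.5,0,255).astype(np.uint8))
W=cloud(c)
# housing top outline from depth
for nm,(r0,r1,c0,c1),zl,zh in [('housing',(205,285,165,295),.038,.056),('plate',(205,285,165,295),.0485,.056),('stand',(170,250,360,460),.035,.056)]:
    P=W[r0:r1,c0:c1].reshape(-1,3); P=P[(P[:,2]>zl)&(P[:,2]<zh)]
    r=cv2.minAreaRect(P[:,:2].astype(np.float32)*1000); print(nm,r,np.median(P[:,2]),len(P))
P=W[170:250,360:460].reshape(-1,3);P=P[P[:,2]>.085];print(P.mean(0),P.max(0),len(P))
```

```text
housing ((513.3245849609375, 157.1627197265625), (197.03147888183594, 97.09513092041016), 87.00877380371094) 0.0462939528628491 4872
plate ((511.9390869140625, 155.14141845703125), (191.58346557617188, 94.94187927246094), 86.87067413330078) 0.05101306686027006 1610
stand ((581.1065673828125, -198.16461181640625), (65.11004638671875, 157.40467834472656), 20.98573112487793) 0.04545620691128515 2346
[ 0.59778323 -0.24394297  0.09363694] [ 0.60809736 -0.23578441  0.09894779] 84
```

View pics/comp.png

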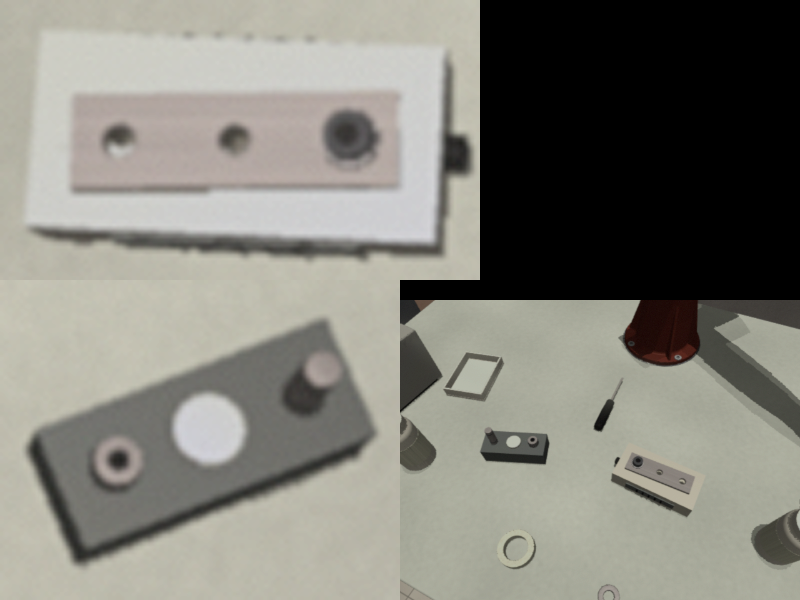

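{"method": "jog_arm", "body": {"increments": [[0.25,-0.33,0.05,-0.09,85],[0.5,-0.67,0.1,-0.18,85],[0.75,-1,0.15,-0.27,85],[0.75,-1,0.15,-0.36,85]]}}

```text
time: 0.6
eef_pos: [0.3581, 0.3624, 0.261]
eef_rot: [0.0, 0.527, 0.85, -0.0]
force: [0.8, -0.2, 0.9]
opening: 0.085
gripper_force: 0.0
```

{"method": "jog_arm", "body": {"increments": [[0.25,-0.33,0,-0.09,85],[0.5,-0.67,0,-0.18,85],[0.75,-1,0,-0.245,85],[0.75,-1,0,-0.245,85],[0.75,-1,0,-0.245,85]]}}

```text
time: 1.23
eef_pos: [0.509, 0.1606, 0.2601]
eef_rot: [-0.0, 0.725, 0.688, -0.001]
force: [-1.3, 0.6, -1.1]
opening: 0.0849
gripper_force: 0.0
```

Run:
```python
from h import *; import pickle
print(ctrl.observe())
c=cam('wrist'); pickle.dump(c,open('w1.pkl','wb')); print(-c['R'].T@c['t'],c['R'][2],c['fx'])
cv2.imwrite('pics/w1.png',np.clip(c['color'][:,:,::-1]*1.4,0,255).astype(np.uint8))
print([proj(c,p) for p in [(.5104,.1022,.065),(.5133,.1572,.051),(.5162,.2121,.051)]])
```

```text
{'time': 1.225, 'joints': array([ 6.06956985e-02, -8.78819130e-02, -4.33538832e-02,  1.61645606e+00,
       -6.17329876e-04,  1.68393514e+00]), 'qd': array([ 0.07472454, -0.02955644, -0.0169721 ,  0.02385117,  0.02165576,
        0.04555022]), 'joint_efforts': array([ -3.31447005, -44.674927  ,  50.94381452,  -0.60707247,
        -0.33896126,  -0.63406387]), 'eef_pos': array([0.50904291, 0.16058622, 0.26005901]), 'eef_rot': array([-1.27490986e-04,  7.25402749e-01,  6.88324369e-01, -6.31827717e-04]), 'force': array([-1.25124881,  0.56245661, -1.13042828]), 'torque': array([0.02271251, 0.01886066, 0.00889868]), 'gripper_force': 0.0, 'opening': 0.08492164707627149}
[0.51364728 0.24199101 0.40235765] [-0.01754456 -0.31751527 -0.94809084] 400.71028529066496
[(np.float64(327.6330599451872), np.float64(261.3411396210387)), (np.float64(327.64294114143684), np.float64(198.59853587068102)), (np.float64(327.83950143751264), np.float64(135.8430768762954))]
```

View pics/w1.png

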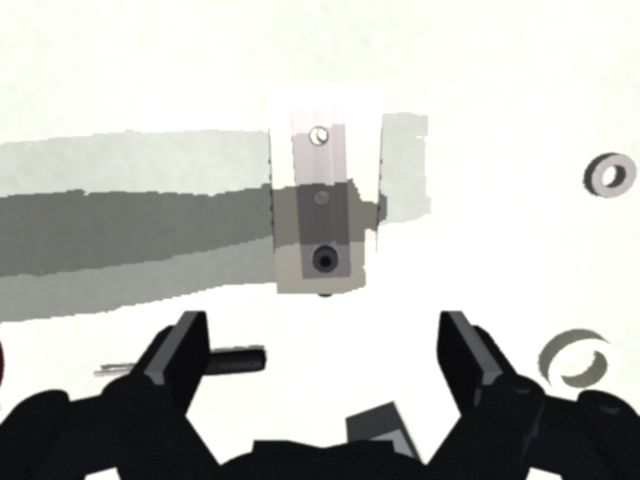

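The wrist view shows the plate holes at about (319,135) for the end, (322,198) for the middle and (325,259) for the pivot head. My projections from the top camera agree apart from the expected plate swing.

Run:
```python
from h import *; import pickle
c=pickle.load(open('w1.pkl','rb'));W=cloud(c)
P=W[60:310,250:400].reshape(-1,3); 
Q=P[(P[:,2]>.04)&(P[:,2]<.056)]; print(cv2.minAreaRect(Q[:,:2].astype(np.float32)*1000),len(Q),np.nanmedian(Q[:,2]))
from scipy import stats
# trimmed plate by depth: pts > .0485
Q=P[(P[:,2]>.0485)&(P[:,2]<.054)]; print(cv2.minAreaRect(Q[:,:2].astype(np.float32)*1000),len(Q))
I=c['color'][:,:,::-1]
o=cv2.resize(np.clip(I[75:305,260:390].astype(float)*1.,0,255).astype(np.uint8),None,fx=4,fy=4,interpolation=cv2.INTER_CUBIC)
o=np.hstack([o[:460],o[460:]]) if o.shape[0]==920 else o
o=o[:,:,:];o=cv2.resize(o,(800,354)) if o.shape[1]>800 else o
o=np.hstack([cv2.resize(I[115:155,295:345],(400,320),interpolation=cv2.INTER_CUBIC),cv2.resize(I[178:218,297:347],(400,320),interpolation=cv2.INTER_CUBIC)])
cv2.imwrite('pics/w1z.png',o)
```

```text
((510.6919250488281, 156.99411010742188), (195.84779357910156, 96.31070709228516), 86.9073257446289) 21450 0.04528280367721696
((507.74542236328125, 157.3903350830078), (156.32347106933594, 46.115840911865234), 89.86881256103516) 7709
```

View pics/w1z.png

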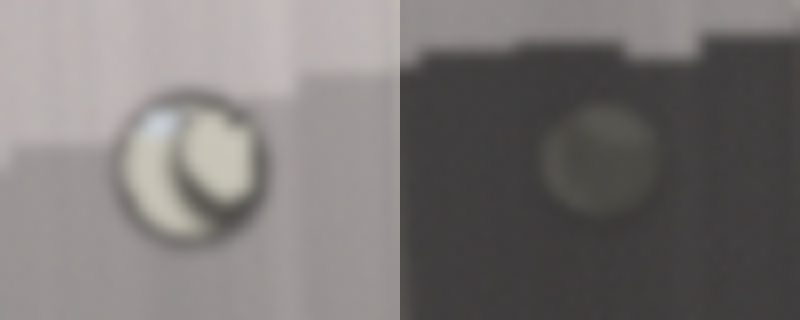

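{"method": "jog_arm", "body": {"increments": [[0.08,-0.3,0,0.05,85],[0.15,-0.6,0,0.1,85],[0.22,-0.95,0,0.15,85]]}}

```text
time: 1.65
eef_pos: [0.5495, -0.0173, 0.2612]
eef_rot: [0.0, 0.604, 0.797, 0.0]
force: [0.6, -0.2, 0.4]
opening: 0.0849
gripper_force: 0.0
```

{"method": "jog_arm", "body": {"increments": [[0.08,-0.3,0,0.05,85],[0.15,-0.6,-0.1,0.05,85],[0.22,-0.95,-0.2,0.05,85],[0.22,-0.95,-0.2,0.05,85],[0.22,-0.95,-0.2,0.05,85],[0.22,-0.95,-0.2,0.05,85]]}}

```text
time: 2.4
eef_pos: [0.5939, -0.2053, 0.222]
eef_rot: [0.0, 0.563, 0.826, 0.0]
force: [-0.0, -0.1, 0.8]
opening: 0.0852
gripper_force: 0.0
```

Run:
```python
from h import *; import pickle
s=ctrl.observe();print(s['time'],s['eef_pos'],s['eef_rot'],abs(s['qd']).max())
c=cam('wrist'); pickle.dump(c,open('w2.pkl','wb'));W=cloud(c); print(-c['R'].T@c['t'])
I=c['color'][:,:,::-1];cv2.imwrite('pics/w2.png',I)
P=W.reshape(-1,3);Q=P[(abs(P[:,2]-.045)<.003)&(abs(P[:,0]-.58)<.15)&(abs(P[:,1]+.2)<.15)]
print(cv2.minAreaRect(Q[:,:2].astype(np.float32)*1000),len(Q))
for zl,zh,n in [(.092,.098,'pin'),(.058,.066,'bolt'),(.0495,.053,'plug')]:
    Q=P[(P[:,2]>zl)&(P[:,2]<zh)&(abs(P[:,0]-.58)<.1)&(abs(P[:,1]+.2)<.09)]
    if len(Q)>5: print(n,cv2.minEnclosingCircle(Q[:,:2].astype(np.float32)*1000),len(Q))
```

```text
2.4 [ 0.59391605 -0.20527155  0.22202103] [3.37903528e-04 5.63421860e-01 8.26169257e-01 2.26403467e-04] 0.00841800411574593
[ 0.56412955 -0.12947892  0.36438134]
((578.8271484375, -198.2332305908203), (64.32511901855469, 156.5969696044922), 20.948007583618164) 11860
pin ((596.505859375, -244.69635009765625), 9.373291015625) 432
bolt ((572.2832641601562, -193.57095336914062), 56.128910064697266) 932
plug ((577.9552612304688, -190.20553588867188), 54.29300308227539) 1447
```

View pics/w2.png

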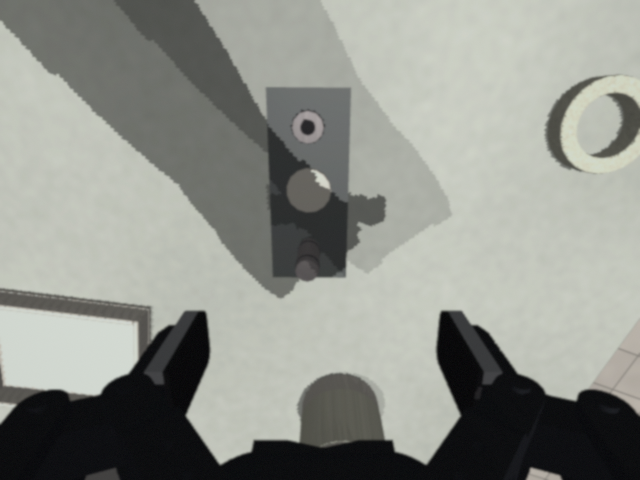

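The wrist view shows the pin at (307,265), the plug at (308,190) and the bolt at (308,127). A cylinder sits at the bottom near (340,410). I'll check how far it is from the gripper before descending.

Run:
```python
from h import *; import pickle
for n in ['top','w2']:
    c=pickle.load(open(n+'.pkl','rb'));W=cloud(c)
    if n=='w2': W[300:,:290]=np.nan; W[300:,395:]=np.nan; W[435:]=np.nan
    P=W.reshape(-1,3);Q=P[(P[:,2]>.1)&(P[:,2]<.2)&(abs(P[:,0]-.6)<.25)&(abs(P[:,1]+.3)<.18)]
    if len(Q): print(n,Q.min(0),Q.max(0),len(Q),'mind',np.hypot(Q[:,0]-.597,Q[:,1]+.245).min())
```

```text
top [ 0.65902682 -0.45945339  0.10005927] [ 0.73940701 -0.38001431  0.15637431] 1916 mind 0.16270082794480947
```

{"method": "jog_arm", "body": {"increments": [[0.018,-0.198,0,0,60],[0.018,-0.198,-0.25,0,50],[0.018,-0.198,-0.5,0,50],[0.018,-0.198,-0.7,0,50],[0.018,-0.198,-0.82,0,50],[0.018,-0.198,-0.82,0,50]]}}

```text
time: 3.2
eef_pos: [0.5963, -0.2447, 0.0557]
eef_rot: [-0.001, 0.564, 0.826, 0.0]
force: [0.3, 0.7, 0.0]
opening: 0.0503
gripper_force: 0.0
```

{"method": "jog_arm", "body": {"increments": [[0,0,0,0,10],[0,0,0,0,10],[0,0,0,0,10],[0,0,0,0,10],[0,0,0,0,10]]}}

```text
time: 3.82
eef_pos: [0.5984, -0.2472, 0.0594]
eef_rot: [0.002, 0.564, 0.826, 0.0]
force: [-0.5, 2.6, 7.0]
opening: 0.0164
gripper_force: 58.5
```

{"method": "jog_arm", "body": {"increments": [[0,0,0,0,10],[0,0,0,0,10]]}}

```text
time: 4.08
eef_pos: [0.5984, -0.2472, 0.0594]
eef_rot: [0.002, 0.564, 0.826, 0.0]
force: [-0.2, 1.3, 7.4]
opening: 0.0168
gripper_force: 58.5
```

Run:
```python
from h import *; import pickle
s=ctrl.observe();print(s['time'],s['eef_pos'],s['eef_rot'],s['force'],s['torque'],s['opening'],abs(s['qd']).max())
c=cam('wrist');I=c['color'][:,:,::-1];cv2.imwrite('pics/w3.png',I); pickle.dump(c,open('w3.pkl','wb'))
```

```text
4.075 [ 0.59842512 -0.2471788   0.05936262] [1.52932296e-03 5.64158982e-01 8.25664684e-01 3.67145904e-04] [-0.18733833  1.32637709  7.36951779] [0.52669892 0.08780759 0.00095576] 0.016812442011131728 0.0016719336045999485
```

View pics/w3.png

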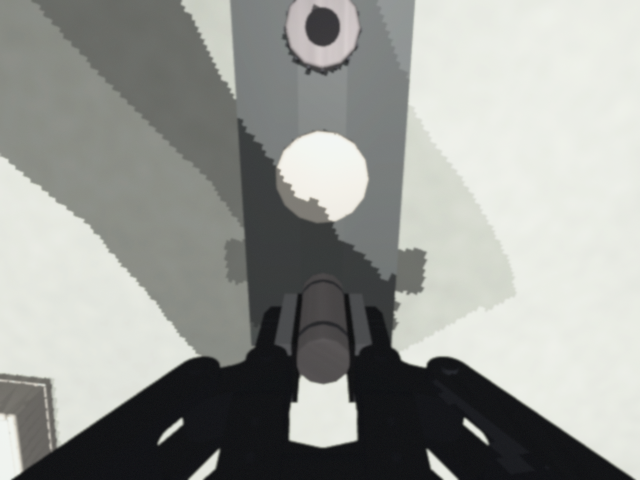

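The pin handle is held between the pads, with its top at (325,360). I'll lift it and re-measure.

{"method": "jog_arm", "body": {"increments": [[0,0,0.1,0,10],[0,0,0.25,0,10],[0,0,0.45,0,10],[0,0,0.65,0,10],[0,0,0.65,0,10],[0,0,0.65,0,10]]}}

```text
time: 4.88
eef_pos: [0.5971, -0.2468, 0.1873]
eef_rot: [0.0, 0.564, 0.826, 0.0]
force: [-0.7, -0.4, -2.0]
opening: 0.0165
gripper_force: 59.2
```

Run:
```python
from h import *; import pickle
s=ctrl.observe();print(s['time'],s['eef_pos'],s['eef_rot'],s['force'],s['torque'],s['opening'],abs(s['qd']).max())
for n in ['w3','w4']:
    c=cam('wrist') if n=='w4' else pickle.load(open('w3.pkl','rb')); pickle.dump(c,open(n+'.pkl','wb'))
    W=cloud(c); S=W[270:400,290:365].reshape(-1,3); z=S[:,2]
    tz=.2 if n=='w4' else .0594
    t=s['eef_pos'] if n=='w4' else np.array([.59843,-.24718,.05936])
    Q=S[(z>tz+.03)&(z<tz+.05)]; print(n,len(Q),Q[:,2].max()-t[2]); 
    top=Q[Q[:,2]>np.percentile(Q[:,2],90)-.003]; print((np.array(cv2.minEnclosingCircle(top[:,:2].astype(np.float32)*1000)[0])/1000-t[:2]),len(top))
    cv2.imwrite('pics/%s_.png'%n,c['color'][:,:,::-1])
a=cv2.imread('pics/w4_.png')
cv2.imwrite('pics/w4z.png',cv2.resize(a[180:480,200:440],(640,800))[:600] if 0 else cv2.resize(a[200:420,220:430],(573,600)))
```

```text
4.875 [ 0.59710701 -0.24677696  0.18727009] [6.97623989e-06 5.64280116e-01 8.25583400e-01 3.92233445e-06] [-0.70009983 -0.35521408 -1.97596302] [-0.00827665 -0.00851422 -0.00855871] 0.016514573807365714 0.02664514045300592
w3 3834 0.049942687494595024
[0.00081762 0.00105582] 2485
w4 363 0.061391775526123266
[0.00582506 0.0127037 ] 91
```

View pics/w4z.png

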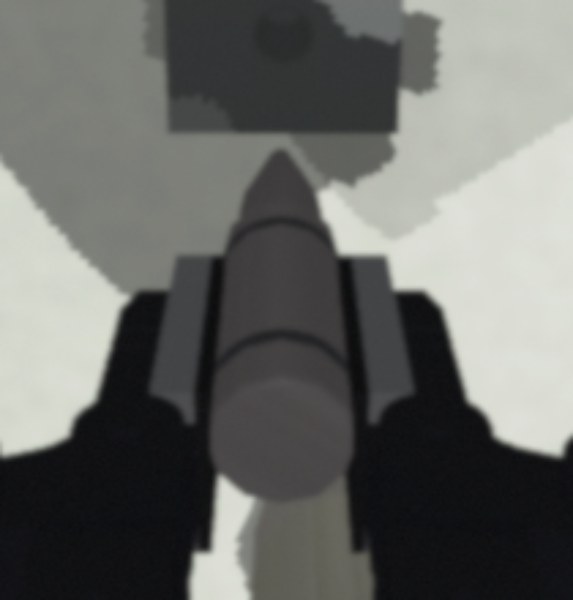

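The picture shows the pin upright and centred in the pads, with its tip at wrist pixel (323,255). Next I'll locate the tip and its offset.

Run:
```python
from h import *; import pickle
c=pickle.load(open('w4.pkl','rb')); W=cloud(c); T=np.array([.5971,-.2468,.1873])
print('tip ray',onplane(c,323,255.5,.135)-T, 'depthpt',W[257,323]-T, W[262,323]-T)
# handle axis via depth points in band, circle fit in xy radius 9
from scipy.optimize import least_squares
S=W[240:420,290:365].reshape(-1,3)-T
for zl,zh,r in [(.0,.012,.009),(.012,.03,.009),(.03,.04,.009),(-.014,-.004,.007)]:
    Q=S[(S[:,2]>zl)&(S[:,2]<zh)&(np.hypot(S[:,0],S[:,1])<.02)]
    f=least_squares(lambda p:np.hypot(Q[:,0]-p[0],Q[:,1]-p[1])-r,[0,0],loss='soft_l1',f_scale=.0005); print(zl,len(Q),f.x*1000,f.cost)
Q=S[np.hypot(S[:,0],S[:,1])<.015]; print('ztop',np.percentile(Q[:,2],99))
```

```text
tip ray [-0.00131594  0.00397458 -0.0523    ] depthpt [-0.00225929  0.00637091 -0.04378168] [-0.00314894  0.00861555 -0.03148119]
0.0 981 [-3.82669074 16.92058246] 0.0010953564397420093
0.012 2081 [-3.55971618 16.77376161] 0.002416302684816262
0.03 3575 [-0.45834903  2.24157194] 0.004246638292475752
-0.014 378 [-2.00876002  4.56905419] 4.2285774372876626e-05
ztop 0.04796763635552911
```

{"method": "jog_arm", "body": {"increments": [[-0.04,0.2,0,-0.05,10],[-0.09,0.45,0,-0.1,10],[-0.14,0.7,0,-0.15,10],[-0.2,1,0,-0.203,10]]}}

```text
time: 5.42
eef_pos: [0.556, -0.0454, 0.1856]
eef_rot: [-0.001, 0.727, 0.686, -0.001]
force: [1.2, 0.0, -0.9]
opening: 0.0167
gripper_force: 59.2
```

{"method": "jog_arm", "body": {"increments": [[-0.04,0.25,0,0,10],[-0.09,0.5,0,0,10],[-0.14,0.75,0,0,10],[-0.2,1,0,0,10],[-0.2,1,0,0,10],[-0.2,1,0,0,10]]}}

```text
time: 6.18
eef_pos: [0.5167, 0.153, 0.1862]
eef_rot: [-0.0, 0.726, 0.688, -0.001]
force: [0.4, -0.1, -0.7]
opening: 0.0165
gripper_force: 59.2
```

Run:
```python
from h import *
s=ctrl.observe();print(s['time'],s['eef_pos'],s['eef_rot'],s['opening'],abs(s['qd']).max())
t=np.array([.5118,.2099,.145]); print((t-s['eef_pos'])/.2, 'yaw',2*np.degrees(np.arctan2(s['eef_rot'][2],s['eef_rot'][1]))-90)
```

```text
6.175 [0.51673675 0.15298995 0.18616247] [-3.36307691e-04  7.25563303e-01  6.88154991e-01 -6.99062978e-04] 0.016519162802767367 0.025766975420754193
[-0.02468376  0.28455026 -0.20581236] yaw -3.0314927370100264
```

{"method": "jog_arm", "body": {"increments": [[-0.01,0.14,0,0,10],[-0.024,0.284,-0.1,0,10],[-0.024,0.284,-0.2,0,10],[-0.024,0.284,-0.2,0,10],[-0.024,0.284,-0.2,0,10],[-0.024,0.284,-0.2,0,10]]}}

```text
time: 6.92
eef_pos: [0.5131, 0.2094, 0.1481]
eef_rot: [0.0, 0.726, 0.688, 0.001]
force: [0.5, 1.1, -0.8]
opening: 0.0165
gripper_force: 59.2
```

Run:
```python
from h import *; import pickle
s=ctrl.observe();T=s['eef_pos'];print(s['time'],T,abs(s['qd']).max(),s['force'])
c=cam('wrist'); pickle.dump((c,T),open('w5.pkl','wb'));W=cloud(c)
for n,p in dict(tip=T+[.0,.0021,-.0523],hole=(.5137,.2119,.045),plhole=(.508,.212,.051)).items(): print(n,proj(c,p))
a=c['color'][:,:,::-1]; cv2.imwrite('pics/w5.png',np.clip(cv2.resize(a[150:390,220:420],(500,600),interpolation=cv2.INTER_CUBIC)*1.3,0,255).astype(np.uint8))
P=W[:330].reshape(-1,3);P=P[(abs(P[:,0]-.51)<.07)&(abs(P[:,1]-.157)<.12)]
for zl,zh in [(.0425,.0475),(.0485,.054)]:
    Q=P[(P[:,2]>zl)&(P[:,2]<zh)]; print(cv2.minAreaRect(Q[:,:2].astype(np.float32)*1000),len(Q))
```

```text
6.925 [0.51314495 0.20936901 0.14808294] 0.007898929496594827 [ 0.52945768  1.07879754 -0.82657234]
tip (np.float64(322.0395529412585), np.float64(259.3436861526184))
hole (np.float64(322.84285015082315), np.float64(228.83253346182263))
plhole (np.float64(313.810311108407), np.float64(232.08260536546254))
((512.6910400390625, 196.48031616210938), (118.35480499267578, 96.4002685546875), 86.88443756103516) 13998
((507.8087463378906, 202.19090270996094), (67.41473388671875, 46.08845520019531), 89.90840911865234) 5646
```

View pics/w5.png

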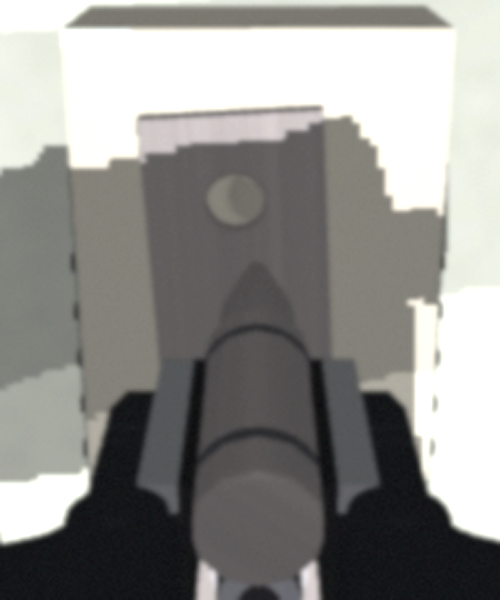

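The plate hole is at wrist pixel (314,230) and the tip at (322,255), both within about 1 mm of prediction. Starting the descent.

{"method": "jog_arm", "body": {"increments": [[-0.0075,0.0015,0,0,10],[-0.0075,0.0015,-0.1,0,10],[-0.0075,0.0015,-0.17,0,10],[-0.0075,0.0015,-0.22,0,10],[-0.0075,0.0015,-0.25,0,10],[-0.0075,0.0015,-0.25,0,10]]}}

```text
time: 7.72
eef_pos: [0.5107, 0.2103, 0.0967]
eef_rot: [-0.0, 0.726, 0.688, -0.0]
force: [0.1, 0.4, -0.5]
opening: 0.0163
gripper_force: 59.2
```

{"method": "jog_arm", "body": {"increments": [[0.003,0,-0.02,0,10],[0.005,0,-0.04,0,10],[0.006,0,-0.06,0,10],[0.006,0,-0.06,0,10]]}}

```text
time: 8.22
eef_pos: [0.5119, 0.2103, 0.0846]
eef_rot: [-0.0, 0.726, 0.688, -0.0]
force: [0.5, -0.2, -0.8]
opening: 0.0166
gripper_force: 59.3
```

{"method": "jog_arm", "body": {"increments": [[0.003,0,-0.02,0,10],[0.005,0,-0.04,0,10],[0.005,0,-0.05,0,10],[0.005,0,-0.05,0,10]]}}

```text
time: 8.72
eef_pos: [0.513, 0.2102, 0.0748]
eef_rot: [0.0, 0.726, 0.688, -0.0]
force: [-0.1, -0.2, -2.1]
opening: 0.0165
gripper_force: 59.3
```

{"method": "jog_arm", "body": {"increments": [[0.001,0,-0.015,0,10],[0.002,0,-0.03,0,10],[0.002,0,-0.04,0,10],[0.002,0,-0.045,0,10],[0.002,0,-0.045,0,10]]}}

```text
time: 9.35
eef_pos: [0.5135, 0.2102, 0.066]
eef_rot: [0.0, 0.726, 0.688, -0.0]
force: [0.6, -3.7, -0.9]
opening: 0.0167
gripper_force: 59.2
```

{"method": "jog_arm", "body": {"increments": [[0,0,-0.008,0,10],[0,0,-0.015,0,10],[0,0,-0.02,0,10],[0,0,-0.02,0,10]]}}

```text
time: 9.85
eef_pos: [0.5143, 0.2103, 0.065]
eef_rot: [0.001, 0.726, 0.688, 0.001]
force: [-8.8, -5.9, 22.4]
opening: 0.0166
gripper_force: 62.2
```

Run:
```python
from h import *
c=cam('wrist');W=cloud(c);P=W[:330].reshape(-1,3);P=P[(abs(P[:,0]-.51)<.07)&(abs(P[:,1]-.157)<.12)]
for zl,zh in [(.0425,.0475),(.0485,.054)]:
    Q=P[(P[:,2]>zl)&(P[:,2]<zh)]; print(cv2.minAreaRect(Q[:,:2].astype(np.float32)*1000),len(Q))
a=c['color'][:,:,::-1]; cv2.imwrite('pics/w6.png',np.clip(cv2.resize(a[150:450,200:440],(480,600),interpolation=cv2.INTER_CUBIC)*1.2,0,255).astype(np.uint8))
```

```text
((514.0753173828125, 222.68374633789062), (65.93363952636719, 96.69949340820312), 86.82073974609375) 20294
((514.3955688476562, 220.43740844726562), (30.738128662109375, 46.277793884277344), 86.81426239013672) 5386
```

View pics/w6.png

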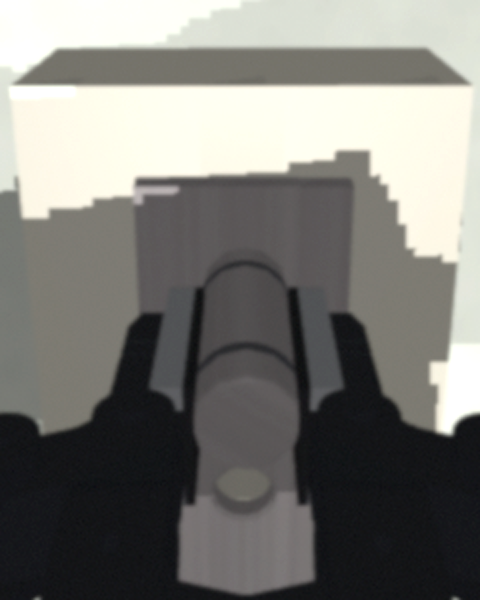

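Run:
```python
from h import *; import pickle
c=pickle.load(open('w4.pkl','rb'));T=np.array([.5971,-.2468,.1873]);u=np.array([-.365,.931,0])
for z in [.0356,.0256,.0056,-.0094,-.0144]: print(z,proj(c,T+u*.0111+[0,0,z]))
print(proj(c,T+u*.0091+[0,0,-.0144]),proj(c,T+u*.0091+[0,0,-.0284]))
s=ctrl.observe();print(s['eef_pos'],s['force'],s['torque'])
c=cam('wrist');T=s['eef_pos']
for y,z in [(.009,.051),(.009,.061),(.009,.056),(.007,.051)]: print('now',y,z,proj(c,[T[0],.2124+y,z]))
```

```text
0.0356 (np.float64(322.57314300130963), np.float64(339.9369225282951))
0.0256 (np.float64(322.5645032306575), np.float64(322.78889879848373))
0.0056 (np.float64(322.55045812290507), np.float64(294.91248277750077))
-0.0094 (np.float64(322.5420277995611), np.float64(278.180165384663))
-0.0144 (np.float64(322.5395294564169), np.float64(273.2215097391476))
(np.float64(322.5547368803068), np.float64(277.5039383549092)) (np.float64(322.547355212892), np.float64(264.71308771019096))
[0.51426299 0.21026783 0.06499993] [-9.55488897 -6.39838981 21.10730661] [-1.4817855   2.13863589 -0.00775148]
now 0.009 0.051 (np.float64(320.8327303482536), np.float64(273.65797610714895))
now 0.009 0.061 (np.float64(320.78873589114477), np.float64(283.91223420616876))
now 0.009 0.056 (np.float64(320.81136192545307), np.float64(278.63854268221104))
now 0.007 0.051 (np.float64(321.0945777651894), np.float64(277.94075137040426))
```

{"method": "jog_arm", "body": {"increments": [[-0.004,-0.003,-0.003,0,10],[-0.008,-0.005,-0.006,0,10],[-0.008,-0.005,-0.006,0,10]]}}

```text
time: 10.32
eef_pos: [0.5141, 0.2101, 0.0649]
eef_rot: [0.001, 0.726, 0.688, 0.003]
force: [-5.3, -2.8, 26.2]
opening: 0.0162
gripper_force: 62.4
```

{"method": "jog_arm", "body": {"increments": [[-0.003,-0.002,0.012,0,10],[-0.003,-0.002,0.012,0,40],[-0.003,-0.002,0.012,0,60],[-0.003,-0.002,0.012,0,70],[-0.003,-0.002,0.012,0,70]]}}

```text
time: 10.95
eef_pos: [0.5112, 0.2089, 0.063]
eef_rot: [-0.0, 0.726, 0.688, -0.0]
force: [0.0, 0.2, 0.2]
opening: 0.0697
gripper_force: 0.0
```

{"method": "jog_arm", "body": {"increments": [[0,0,0.08,0,70],[0,0,0.25,0,70],[0,0,0.5,0,70],[0,0,0.7,0,70],[0,0,0.7,0,70],[0,0,0.7,0,70]]}}

```text
time: 11.7
eef_pos: [0.5113, 0.2089, 0.2034]
eef_rot: [0.0, 0.726, 0.688, 0.0]
force: [-0.2, -0.4, 0.3]
opening: 0.0698
gripper_force: 0.0
```

Run:
```python
from h import *; import pickle
s=ctrl.observe();T=s['eef_pos'];print(s['time'],T,abs(s['qd']).max(),s['force'])
c=cam('wrist');W=cloud(c); pickle.dump((c,T),open('w7.pkl','wb'))
P=W.reshape(-1,3);P=P[(abs(P[:,0]-.51)<.07)&(abs(P[:,1]-.157)<.12)]
for zl,zh in [(.0425,.0475),(.0485,.054),(.095,.106)]:
    Q=P[(P[:,2]>zl)&(P[:,2]<zh)]; print(cv2.minAreaRect(Q[:,:2].astype(np.float32)*1000),len(Q),np.median(Q[:,2]))
a=c['color'][:,:,::-1]; cv2.imwrite('pics/w7.png',np.clip(cv2.resize(a[80:400,220:420],(375,600),interpolation=cv2.INTER_CUBIC)*1.2,0,255).astype(np.uint8))
```

```text
11.7 [0.51132612 0.20888689 0.20344038] 0.02648629408664233 [-0.17960425 -0.42808582  0.34476976]
((510.6143493652344, 157.05621337890625), (197.20790100097656, 96.23628234863281), 86.9305648803711) 15997 0.04467481101565855
((510.3819580078125, 157.23394775390625), (157.0585479736328, 46.122371673583984), 87.19584655761719) 8380 0.050699179614904846
((512.951416015625, 212.8780975341797), (17.524927139282227, 17.21099090576172), 71.40116119384766) 601 0.10047557730087935
```

View pics/w7.png

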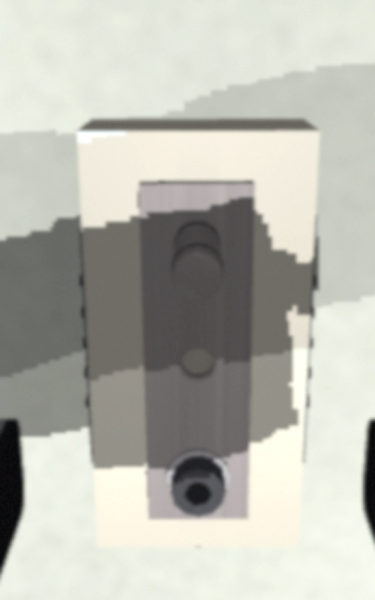

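The pin is home: its handle top is at z 0.1005 and the plate is in line within 0.3°. The middle hole at crop (197,361) is concentric with the housing's. Next is the bolt.

{"method": "jog_arm", "body": {"increments": [[0.04,-0.25,0,0.05,70],[0.08,-0.5,0,0.1,60],[0.12,-0.8,0,0.15,60],[0.15,-1,0,0.2,60]]}}

```text
time: 12.25
eef_pos: [0.5406, 0.0067, 0.2019]
eef_rot: [-0.001, 0.566, 0.824, -0.0]
force: [-0.0, 0.0, 0.5]
opening: 0.0597
gripper_force: 0.0
```

{"method": "jog_arm", "body": {"increments": [[0.04,-0.25,-0.1,0,60],[0.08,-0.5,-0.2,0,60],[0.1,-0.8,-0.4,0,60],[0.1,-0.8,-0.5,0,60],[0.1,-0.8,-0.5,0,60],[0.1,-0.8,-0.5,0,60]]}}

```text
time: 13.0
eef_pos: [0.5613, -0.1505, 0.1039]
eef_rot: [-0.0, 0.567, 0.824, 0.0]
force: [0.0, 0.8, -0.1]
opening: 0.0601
gripper_force: 0.0
```

Run:
```python
from h import *; import pickle
s=ctrl.observe();T=s['eef_pos'];print(s['time'],T,abs(s['qd']).max(),'yaw',2*np.degrees(np.arctan2(s['eef_rot'][2],s['eef_rot'][1]))-90)
c=cam('wrist');W=cloud(c); pickle.dump((c,T),open('w8.pkl','wb'))
P=W.reshape(-1,3);P=P[(np.hypot(P[:,0]-.561,P[:,1]+.1515)<.022)&(P[:,2]>.06)&(P[:,2]<.066)]
print(cv2.minEnclosingCircle(P[:,:2].astype(np.float32)*1000),len(P),P[:,2].max())
print((np.array([.561,-.1515,.049])-T)/.2)
```

```text
13.0 [ 0.56134507 -0.15045502  0.10386255] 0.015730636761003603 yaw 20.974338588974774
((560.6278076171875, -151.15621948242188), 12.454265594482422) 1630 0.06485599798386742
[-0.00172537 -0.0052249  -0.27431276]
```

{"method": "jog_arm", "body": {"increments": [[-0.0035,-0.004,-0.1,0,50],[-0.0035,-0.004,-0.2,0,50],[-0.0035,-0.004,-0.25,0,50],[-0.0035,-0.004,-0.27,0,50],[-0.0035,-0.004,-0.27,0,50],[-0.0035,-0.004,-0.27,0,50]]}}

```text
time: 13.8
eef_pos: [0.5611, -0.1521, 0.05]
eef_rot: [0.001, 0.567, 0.824, 0.0]
force: [-0.4, 0.0, 0.3]
opening: 0.0501
gripper_force: 0.0
```

{"method": "jog_arm", "body": {"increments": [[0,0,0,0,35],[0,0,0,0,15],[0,0,0,0,15],[0,0,0,0,15],[0,0,0,0,15],[0,0,0,0,15]]}}

```text
time: 14.55
eef_pos: [0.561, -0.1521, 0.05]
eef_rot: [0.001, 0.567, 0.824, 0.0]
force: [-1.4, 0.3, 5.9]
opening: 0.0216
gripper_force: 58.6
```

{"method": "jog_arm", "body": {"increments": [[0,0,0.1,0,15],[0,0,0.3,0,15],[0,0,0.55,0,15],[0,0,0.55,0,15]]}}

```text
time: 15.05
eef_pos: [0.5629, -0.1531, 0.1651]
eef_rot: [0.004, 0.567, 0.824, 0.0]
force: [-0.0, -0.6, -0.7]
opening: 0.0213
gripper_force: 59.2
```

{"method": "jog_arm", "body": {"increments": [[-0.03,0.2,0,-0.05,15],[-0.08,0.45,0,-0.1,15],[-0.12,0.7,0,-0.15,15],[-0.15,0.9,0,-0.2,15],[-0.15,0.9,0,-0.2,15]]}}

```text
time: 15.68
eef_pos: [0.5298, 0.0305, 0.1592]
eef_rot: [-0.0, 0.725, 0.689, -0.0]
force: [-0.3, -1.1, -0.4]
opening: 0.0211
gripper_force: 59.3
```

{"method": "jog_arm", "body": {"increments": [[-0.03,0.2,0,0,15],[-0.08,0.45,0,0,15],[-0.1,0.64,0,0,15],[-0.1,0.64,0,0,15],[-0.1,0.64,0,0,15],[-0.1,0.64,0,0,15]]}}

```text
time: 16.42
eef_pos: [0.5109, 0.1549, 0.1592]
eef_rot: [0.0, 0.726, 0.688, -0.0]
force: [0.6, -0.1, -0.0]
opening: 0.0215
gripper_force: 59.3
```

Run:
```python
from h import *; import pickle
s=ctrl.observe();T=s['eef_pos'];print(s['time'],T,s['force'],abs(s['qd']).max(),'yaw',2*np.degrees(np.arctan2(s['eef_rot'][2],s['eef_rot'][1]))-90)
print((np.array([.51085,.1563,.10])-T)/.2)
```

```text
16.425 [0.51093969 0.1549022  0.15920959] [ 0.62093756 -0.10413688 -0.00525332] 0.004685053570161264 yaw -3.1313296014159846
[-0.00044843  0.00698902 -0.29604796]
```

Lowering the bolt until its tip is just above the plate, then checking with a picture.

{"method": "jog_arm", "body": {"increments": [[0,0.007,-0.1,0,15],[0,0.007,-0.2,0,15],[0,0.007,-0.28,0,15],[0,0.007,-0.3,0,15],[0,0.007,-0.3,0,15],[0,0.007,-0.3,0,15]]}}

```text
time: 17.18
eef_pos: [0.5111, 0.1576, 0.1001]
eef_rot: [0.0, 0.726, 0.688, 0.0]
force: [-0.3, 0.2, -0.0]
opening: 0.0212
gripper_force: 59.3
```

Run:
```python
from h import *; import pickle
s=ctrl.observe();T=s['eef_pos'];print(s['time'],T,s['force'],abs(s['qd']).max())
c=cam('wrist')
for n,p in dict(tip=T+[0,.001,-.035],hole=(.5107,.1572,.051)).items(): print(n,proj(c,p))
a=c['color'][:,:,::-1]; cv2.imwrite('pics/w9.png',np.clip(cv2.resize(a[180:400,230:410],(490,600),interpolation=cv2.INTER_CUBIC)*1.6,0,255).astype(np.uint8))
```

```text
17.175 [0.51114841 0.1575625  0.10008504] [-0.32735026  0.23289005 -0.02789001] 0.0033140243293107575
tip (np.float64(322.2137306663362), np.float64(274.9867947449123))
hole (np.float64(321.479506054172), np.float64(266.1438518321007))
```

View pics/w9.png

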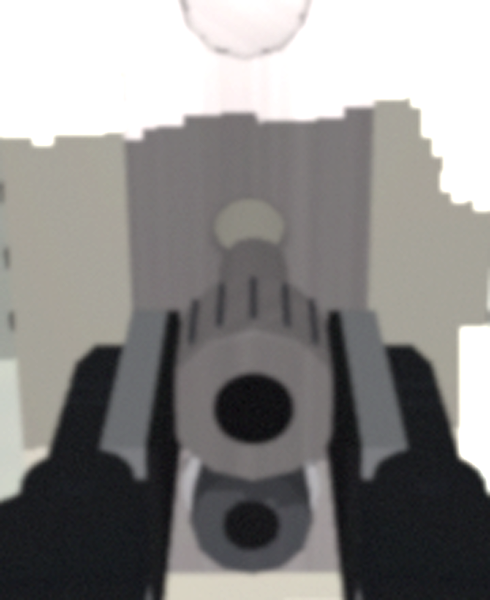

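The hole is at crop (250,225) and the bolt tip at (252,245), about 0.4 mm off laterally. I'll trim that and descend.

{"method": "jog_arm", "body": {"increments": [[-0.0015,-0.003,0,0,15],[-0.0015,-0.003,-0.04,0,15],[-0.0015,-0.003,-0.07,0,15],[-0.0015,-0.003,-0.09,0,15],[-0.0015,-0.003,-0.1,0,15],[-0.0015,-0.003,-0.1,0,15]]}}

```text
time: 17.98
eef_pos: [0.5102, 0.1569, 0.0792]
eef_rot: [-0.0, 0.726, 0.688, -0.0]
force: [-0.1, 0.2, -1.1]
opening: 0.0211
gripper_force: 59.3
```

{"method": "jog_arm", "body": {"increments": [[0.001,0,-0.03,0,15],[0.001,0,-0.06,0,15],[0.001,0,-0.085,0,15],[0.001,0,-0.1,0,15],[0.001,0,-0.1,0,15]]}}

```text
time: 18.6
eef_pos: [0.5104, 0.1569, 0.0591]
eef_rot: [-0.0, 0.726, 0.688, -0.0]
force: [-0.9, -0.0, -1.4]
opening: 0.0212
gripper_force: 59.3
```

{"method": "jog_arm", "body": {"increments": [[0,0,-0.01,0,15],[0,0,-0.02,0,15],[0,0,-0.03,0,15],[0,0,-0.03,0,15]]}}

```text
time: 19.1
eef_pos: [0.5117, 0.1569, 0.0559]
eef_rot: [0.001, 0.726, 0.688, 0.001]
force: [-5.9, -1.2, 17.0]
opening: 0.0212
gripper_force: 61.1
```

{"method": "jog_arm", "body": {"increments": [[-0.003,0,-0.008,0,15],[-0.003,0,-0.008,0,15],[-0.003,0,0.015,0,15],[-0.003,0,0.015,0,40],[-0.003,0,0.015,0,55],[-0.003,0,0.015,0,65],[-0.003,0,0.015,0,65]]}}

```text
time: 19.98
eef_pos: [0.5098, 0.1569, 0.056]
eef_rot: [-0.0, 0.726, 0.688, -0.0]
force: [0.2, 0.7, 0.5]
opening: 0.0646
gripper_force: 0.0
```

{"method": "jog_arm", "body": {"increments": [[0,0,0.08,0,65],[0,0,0.25,0,65],[0,0,0.5,0,65],[0,0,0.8,0,65],[0,0,0.8,0,65],[0,0,0.8,0,65]]}}

```text
time: 20.72
eef_pos: [0.5101, 0.1569, 0.217]
eef_rot: [0.0, 0.726, 0.688, 0.0]
force: [0.1, -0.2, -0.2]
opening: 0.0652
gripper_force: 0.0
```

Run:
```python
from h import *
s=ctrl.observe();T=s['eef_pos'];print(s['time'],T,s['force'])
c=cam('wrist');W=cloud(c)
P=W.reshape(-1,3);P=P[(abs(P[:,0]-.51)<.06)&(abs(P[:,1]-.157)<.11)]
for nm,x,y,r,zl in [('bolt',.5107,.1575,.016,.06),('pin',.5135,.2125,.012,.09)]:
    Q=P[(np.hypot(P[:,0]-x,P[:,1]-y)<r)&(P[:,2]>zl)]; print(nm,len(Q),np.percentile(Q[:,2],[50,95]),cv2.minEnclosingCircle(Q[:,:2].astype(np.float32)*1000))
for zl,zh in [(.0425,.0475),(.0485,.054)]:
    Q=P[(P[:,2]>zl)&(P[:,2]<zh)]; print(cv2.minAreaRect(Q[:,:2].astype(np.float32)*1000))
a=c['color'][:,:,::-1]; cv2.imwrite('pics/w10.png',np.clip(a*1.2,0,255).astype(np.uint8))
```

```text
20.725 [0.51009771 0.15689837 0.21695136] [ 0.09472283 -0.16257071 -0.24794288]
bolt 5406 [0.2948382  0.29958375] ((510.8125, 159.95181274414062), 14.797432899475098)
pin 657 [0.10054254 0.10176188] ((514.1436767578125, 212.8167266845703), 9.08465576171875)
((510.69281005859375, 157.21524047851562), (196.4866180419922, 96.35282897949219), 86.92955780029297)
((511.1781005859375, 157.22604370117188), (156.3105010986328, 46.091793060302734), 86.39155578613281)
```

View pics/w10.png

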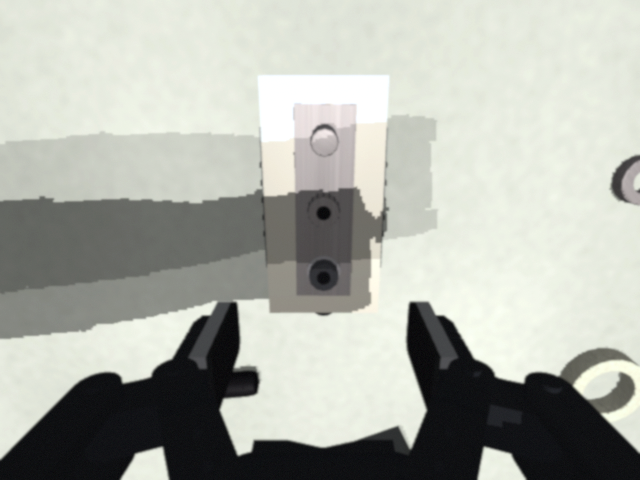

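The picture shows the pin at (324,140), the bolt at (323,212) and the pivot at (323,274), all seated in line and clear of the gripper. One last check on the bolt head height, then I'll hand in.

Run:
```python
from h import *
c=cam('wrist');P=cloud(c).reshape(-1,3)
Q=P[(np.hypot(P[:,0]-.5107,P[:,1]-.1575)<.018)&(P[:,2]>.06)&(P[:,2]<.1)]; z=np.median(Q[:,2]); print(z,np.percentile(Q[:,2],[10,95]))
if abs(z-.069)<.0015: print(ctrl.job_done())
```

```text
0.06854094195896479 [0.06632352 0.06985969]
the job is handed in; nothing more can be done
None
```

The job is handed in at about 21 s of the 58 s limit: the drift pin stands fully home in the end hole, the bolt is fully home in the middle hole, and the plug was left in the stand. Seating the bolt nudged the plate within the pin's slack, so it last measured about 0.5° off the housing's line.

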